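# Fetch the mallet from the drawer and drive the case pin home

### The arm

A 6-joint arm with a two-finger parallel gripper is mounted at the origin on the work surface. World frame = base frame: x ahead of the robot, y to its left, z up, the work surface at z = 0. Lengths are in mm, angles in rad, forces in N, time in s.
With the tool pointing down it reaches from about 275 to 750 mm from the base axis. Payload 10.2 kg.
Tool frame: the origin (TCP) lies at the very end of the fingers, on their centre line; the grasp point (between the pads) lies 19 mm behind it (ctrl.grip_depth is the distance from the TCP to the grasp point, in mm); z points along the fingers, x is the direction in which the jaws open and shut, and the axes are right-handed (so a half turn about z gives the same grasp; the last joint's range is limited). The gripper opens to 85 mm and grips with 20 to 120 N. Pads are 22 mm wide; open, the fingers measure 114 mm over their backs; the gripper's body (76 mm by 85 mm) begins 54 mm behind the grasp point. The pads swing forward as they close: fully open they stand 13 mm farther back than shut.
Start: joints at [-1.54, 0.313, 1.498, -0, 1.331, -0.223], TCP at [131.806, -508.191, 231.294] pointing down, gripper open.
Joint ranges: [-2.94, 2.94], [-0.97, 2.17], [0.19, 2.56], [-1.23, 4.37], [0.02, 3.11], [-2.88, 2.88]. Speed limits (rad/s): [2.39, 2.39, 3.01, 3.14, 3.14, 3.14].

### API

Orientations are given as a unit quaternion [w, x, y, z].
In Python, from rig import ctrl gives the robot as it stands.
- The arm moves only by the tool play_rows, never from a script. Its argument "motion" is a list of rows, each a list of 2 entries, a list of its own where there are three numbers: the shift along the tool's x, y, z in mm, then the turn, a rotation vector about the tool's x, y, z in degrees. A call has 1 to 20 rows; each row shifts and turns the commanded pose from where the row before left it, along the tool's axes as they then stand; what a row does not reach is not made up. A row lasts 1/12 s, in which the tool goes at most 41.7 mm and 7.16 degrees, less where a joint would pass 70% of its speed; a pose out of reach is approached as far as the arm can. A call with a gripper value outside its range is refused whole. "fingers" is the finger opening in mm, from 0 to 85.4, set as the call begins (left out, the last holds). The fingers move at their own pace and stop on an object; "squeeze" is the grip in N (left out, the last holds). Time passes only in rows, so rows that do not move let the fingers close. It gives the time, the measured TCP pose, the force and the opening at its end, in the units of the state.
- ctrl.sense(): the state, without advancing time (a new reading comes with each control period).
- ctrl.capture(name): name is "side" or "top"; returns the picture (480x640x3 uint8, red, green, blue); there is no depth.
- ctrl.get_calibration(name): a dict with "K" (3x3 intrinsics, pixels), "R" (3x3) and "t" (3): a world point X has camera coordinates R X + t. Camera axes: x right, y down, z forward; pixel columns grow to the right and rows downward; lengths in mm; the calibration is good to about 2 mm. A picture is of the moment at which its call begins. get_calibration takes no time and is no camera call.
- ctrl.finish_job(): hands the job in, once; it reports no verdict.
Trained networks look in the newest picture that a camera, given by its name, has taken for a name from the list of things; names that differ only in an ending like _2 or _b are one class to them, and where a whole thing is asked for, a point or a joint stands for the part that bears it (a point fixed in the world has none). Each returns a list of dicts, best first, with "p" (0 to 1); they miss things now and then, are a little off and sometimes report something else, mostly with a low value. They report only what shows in the picture. A call takes as long as a camera call. They do not tell look-alikes from the thing itself.
- ctrl.spot_in(camera, name): "position" ([column, row] as shares, 0 to 1, of the picture: columns of its width, rows of its height, amid what is visible of it).
The state is a dict: "time_s": time; "joints": joint angles; "dq": joint speeds; "tau": joint torques, N m; "eef_pos": TCP position; "ee_rot": TCP orientation; "force": force on the tool from outside, world axes, zero at the start; "wrist_torque": the same for the moment, N m; "grip_width": opening from 0.0 (shut) to 1.0 (fully open).
Only numpy, scipy, OpenCV 4.12 (cv2) and the standard library are available. Lean on these libraries where they do the work, as an engineer would, in place of code of your own. Each camera call takes 0.05 s, during which the arm holds its last target. There are 200 camera calls.

### The job

Pull the small chest's drawer fully open by its handle, lift out the mallet and stand it on the bench on its striking face. Let go, take it again by its wooden handle and with its head knock the raised brass pin of the case corner fully home, never pushing the pin with the gripper; then stand the mallet back on the bench on its striking face and let go, leaving the jar, the candlestick and the tin where they are.

Things in the scene. Friction and masses are not known exactly. Their poses are not given: they have to be found in the camera images.
- chest: Low dark wooden chest fixed to the bench, 260 deep x 190 wide x 108 mm high, with one drawer across its front. Origin: at bench height, at the middle of the front face's foot. x points into the chest (the drawer slides out along -x), y along its width, z up.
- drawer (a joint): Travel: 0 shut, 0.18 m fully out (its stop). May start slightly ajar. Outside 164 mm wide; inside 150 wide, 223 mm long; front panel 12 mm thick, reaching 95 mm above the bench, sides to 70 mm, floor 26 mm above the bench. The mallet's handle lies in a slot 36 mm wide between two 8 mm rails, to 68 mm above the bench, 77 to 167 mm behind the drawer's front face
- drawer_handle (a point): Middle of the drawer's brass bar handle, 86 mm above the bench and 42 mm in front of the drawer's front. The bar is 12 mm thick and runs 100 mm along the chest's y; its two ends bend back to the drawer front. Moves with the drawer
- mallet: Mallet, 0.35 kg, at first in the drawer near its front, standing on its striking face. Head: upright cylinder 40 mm across, 60 mm high, brass with white faces. Handle: pale wood, 16 wide x 20 mm high, level, reaching 112 mm from the head's axis, middle line 30 mm above the lower face. Origin: centre of the lower face; x along the handle away from the head, z up
- mallet_grip (a point): Point on the middle line of the mallet's handle, 65 mm from the head's axis, 30 mm above the lower face
- case: Corner of a wooden case, fixed to the bench: base 130 x 130 x 40 mm high, with 12 mm thick walls up to 100 mm above the bench along its +x and +y edges (inner faces 53 mm from the centre); its -x and -y sides are open. Origin: centre of its underside; z up
- pin (a joint): How far the pin has been driven: 0.016 m is fully home (head down on the base), it starts between 0 and 0.004. It is stiff (about 7 N) and stays where it is driven
- pin_head (a point): Centre of the top of the brass pin's head: a disc 22 mm across and 4 mm thick at the centre of the case base; its top is 44 mm above the bench when home, up to 60 mm at the start
- jar: Bystander: amber glass jar, 56 mm across, 90 mm high, upright. Origin: centre of its underside
- candlestick: Bystander: brass candlestick, 72 mm across at the foot, 120 mm high, upright. Origin: centre of its underside
- tin: Bystander: metal tin, 64 mm across, 100 mm high, upright. Origin: centre of its underside
Not all that is in view belongs to the job. What is meant by the case is not green, and is the smaller of those in its own colour.

How it is judged:
By the outcome, as a careful person would: the job done as asked, in the order asked, and still so for the second after the job is handed in, with the robot touching nothing.
It also fails if it takes over 72 s, if anything falls off the work surface, if the arm or the gripper's body presses on something with over 40 N, if the wrist force passes 120 N, or if a joint passes its speed limit or range.

## Working session

There is one attempt and no reset: what is moved stays moved. The work goes in short steps, Python scripts to look and compute and a tool call to move; the robot and the scene stay as the last step left them, time stands still between calls to the robot, and variables do not carry over. Pictures are saved under pics/ and viewed, about 8 in all and at most 12, crops included, and the job is handed in when it is done.

Besides the shell and the picture viewer there is one more tool, called as name(argument=value, ...), one argument or row to a line, values as JSON. play_rows: Moves the arm, as the interface text tells. Its arguments: {"type":"object","properties":{"motion":{"type":"array"},"fingers":{"type":"number"},"squeeze":{"type":"number"}},"required":["motion"]}

```bash
ls; mkdir -p pics; python3 - <<'E'
from rig import ctrl
import cv2,numpy as np
for n in("side","top"):
    im=ctrl.capture(n); cv2.imwrite(f"pics/{n}0.png",im[:,:,::-1])
    c=ctrl.get_calibration(n); print(n,np.round(c["K"],1).tolist(),np.round(c["R"],4).tolist(),np.round(c["t"],1).tolist())
    for t in "chest drawer_handle mallet mallet_grip case pin_head jar candlestick tin".split():
        print(t,[(round(d["p"],2),round(d["position"][0]*640),round(d["position"][1]*480)) for d in ctrl.spot_in(n,t)])
print(ctrl.sense())
E
```

```text
pics
side [[594.8, 0.0, 317.9], [0.0, 594.8, 234.4], [0.0, 0.0, 1.0]] [[-0.8488, -0.5286, -0.0033], [-0.3332, 0.5399, -0.7729], [0.4104, -0.655, -0.6345]] [484.1, 250.5, 1039.3]
chest [(0.63, 297, 167)]
drawer_handle [(0.79, 333, 186)]
mallet []
mallet_grip []
case [(0.76, 221, 286), (0.57, 260, 405), (0.56, 407, 301)]
pin_head [(0.66, 263, 405), (0.58, 410, 294), (0.55, 401, 175), (0.41, 222, 287)]
jar [(0.85, 398, 174)]
candlestick [(0.72, 183, 347)]
tin [(0.73, 299, 302)]
top [[438.7, 0.0, 328.0], [0.0, 438.7, 241.4], [0.0, 0.0, 1.0]] [[0.0674, -0.9977, 0.0016], [-0.9753, -0.0662, -0.2106], [0.2102, 0.0126, -0.9776]] [-26.4, 576.4, 908.8]
chest [(0.61, 440, 173)]
drawer_handle [(0.62, 426, 225)]
mallet [(0.15, 251, 198)]
mallet_grip []
case [(0.96, 247, 198), (0.77, 151, 296), (0.63, 304, 348), (0.45, 423, 223)]
pin_head [(0.57, 250, 196), (0.52, 144, 298), (0.44, 305, 347)]
jar [(0.89, 487, 263)]
candlestick [(0.68, 189, 206)]
tin [(0.9, 259, 266), (0.52, 436, 170)]
{'time_s': 1.0, 'joints': array([-1.54040139e+00,  3.12915048e-01,  1.49769706e+00, -8.67836135e-06,
        1.33097273e+00, -2.23379497e-01]), 'dq': array([-0.0017172 , -0.00074   , -0.00036177,  0.0001926 ,  0.00029566,
       -0.00062234]), 'tau': array([ 1.81514675e-03, -4.12167621e+01, -2.59897667e+01, -6.19553271e-05,
        5.07825898e-04, -2.05401955e-05]), 'eef_pos': array([ 131.80305716, -508.20011431,  231.28757817]), 'ee_rot': array([ 5.69576830e-06,  7.90904949e-01, -6.11939018e-01, -7.69794914e-07]), 'force': array([-0.16123739,  0.56152493, -0.41893873]), 'wrist_torque': array([-0.00437578, -0.05967765, -0.01495714]), 'grip_width': 0.9975286292022346}
```

View pics/side0.png

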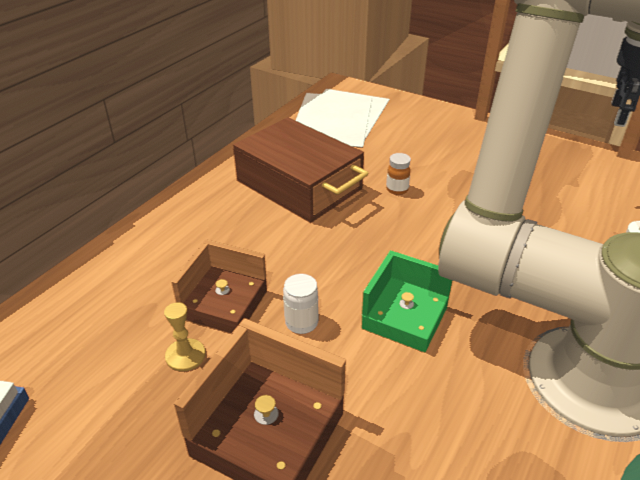

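View pics/top0.png

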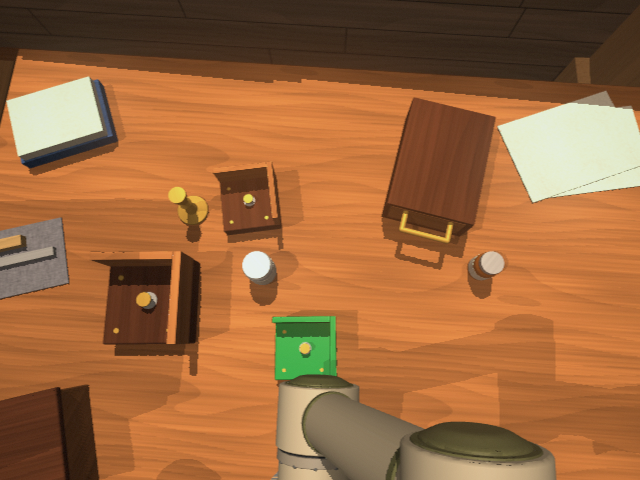

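The side and top pictures show three case-like corners. In the top view they are the small brown one at (248,198), the large brown one at (150,300) and the green one at (305,348). The small brown one fits the description: it is not green and is the smaller of the two brown ones. I'll confirm it in an enlarged crop and measure.

```bash
cat > h.py <<'E'
from rig import ctrl
import cv2,numpy as np
C={n:ctrl.get_calibration(n) for n in("side","top")}
def proj(n,X):
    c=C[n];p=np.asarray(c["K"])@(np.asarray(c["R"])@np.asarray(X,float)+np.asarray(c["t"]));return p[:2]/p[2]
def at(n,uv,z):
    c=C[n];R=np.asarray(c["R"]);o=-R.T@np.asarray(c["t"]);d=R.T@np.linalg.solve(np.asarray(c["K"]),[*uv,1.]);return o+d*(z-o[2])/d[2]
def tri(a,b):
    P=[np.asarray(C[n]["K"])@np.c_[C[n]["R"],C[n]["t"]] for n in("side","top")]
    X=cv2.triangulatePoints(P[0],P[1],np.array(a,float),np.array(b,float))[:,0];return X[:3]/X[3]
E
python3 - <<'E'
from h import *
r=lambda x:np.round(x,1).tolist()
print("pin",r(tri((222,285),(249,199))),r(at("top",(249,199),58)),r(at("side",(222,285),58)))
print("handle mid",r(tri((345,182),(426,232))),r(at("top",(426,232),86)))
print("big pin",r(tri((265,404),(146,299))))
for n,t,h in(("jar",(487,263),45),("candlestick",(189,206),50),("tin",(259,266),50)):print(n,r(at("top",t,h)))
s=cv2.imread("pics/side0.png");t=cv2.imread("pics/top0.png")
f=lambda i,x,y:cv2.resize(i[y:y+100,x:x+133],(400,300),interpolation=cv2.INTER_CUBIC)
cv2.imwrite("pics/crop1.png",np.vstack([np.hstack([f(t,190,140),f(t,375,155)]),np.hstack([f(s,160,235),f(s,250,120)])]))
E
```

```text
pin [665.1, 199.1, 50.1] [663.6, 197.9, 58.0] [658.7, 204.9, 58.0]
handle mid [615.5, -198.0, 76.1] [606.8, -198.0, 86.0]
big pin [423.5, 388.1, 76.8]
jar [555.3, -343.9, 45.0]
candlestick [640.2, 334.0, 50.0]
tin [513.5, 161.2, 50.0]
```

View pics/crop1.png

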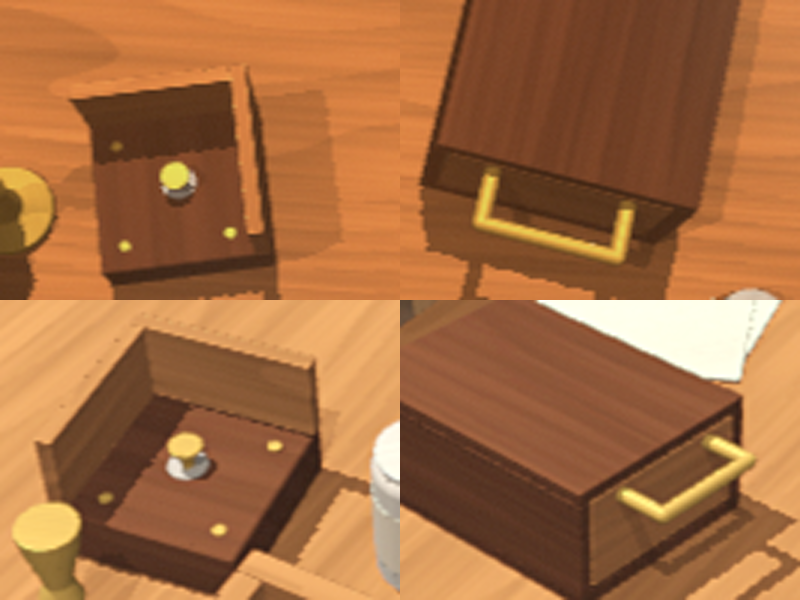

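The enlarged crop confirms the small brown case corner. Its walls are at the back and right in the top view, and its pin is at about (248,198) in top and (222,282) in side. Next I'll refine the positions.

```bash
python3 - <<'E'
from h import *
r=lambda x:np.round(x,1).tolist()
print("pin",r(tri((221.8,281.7),(248.5,198.5))))
A=tri((336.4,191.8),(401.6,228.8));B=tri((366.7,173.5),(448.1,240.8))
print("bar",r(A),r(B),np.linalg.norm(A-B))
for z in(86,):
  for n,a,b in(("top",(401.6,228.8),(448.1,240.8)),("side",(336.4,191.8),(366.7,173.5))):
    P,Q=at(n,a,z),at(n,b,z);d=P-Q;print(n,r(P),r(Q),np.linalg.norm(d),"mid",r((P+Q)/2),"yaw of chest y",np.degrees(np.arctan2(d[1],d[0])))
P,Q=at("top",(388.3,203.9),108),at("top",(473.8,223.8),108);d=P-Q
print("chest front",r(P),r(Q),np.linalg.norm(d),r((P+Q)/2),np.degrees(np.arctan2(d[1],d[0])))
P,Q=at("top",(225.2,230.8),36),at("top",(279.8,227.1),36);d=P-Q
print("case front edge",r(P),r(Q),np.linalg.norm(d),r((P+Q)/2),np.degrees(np.arctan2(d[1],d[0])))
# side views case front corners on base top z=40: local crop (232,558)->left front, (320,437)-> right front
for a in((160+232/3.008,235+258/3.008),(160+320/3.008,235+137/3.008)):print("side case corner",r(at("side",a,40)))
E
```

```text
pin [664.2, 198.8, 59.0]
bar [611.5, -145.5, 82.4] [590.4, -247.6, 81.3] 104.26827417471341
top [610.3, -145.1, 86.0] [590.5, -246.0, 86.0] 102.83114710366432 mid [600.4, -195.5, 86.0] yaw of chest y 78.87878534314439
side [609.1, -141.1, 86.0] [586.5, -241.4, 86.0] 102.82311628008834 mid [597.8, -191.2, 86.0] yaw of chest y 77.2833983985902
chest front [657.7, -111.4, 108.0] [626.0, -294.2, 108.0] 185.5131067408666 [641.8, -202.8, 108.0] 80.16703420151799
case front edge [591.2, 248.6, 36.0] [608.3, 125.1, 36.0] 124.67161872753678 [599.7, 186.9, 36.0] 97.88787007382616
side case corner [588.9, 250.3, 40.0]
side case corner [605.5, 135.5, 40.0]
```

play_rows(
  motion=[
    [[0,0,0],[0,0,-6.44]],
    [[0,0,0],[0,0,-6.44]],
    [[0,0,0],[0,0,-6.44]],
    [[0,0,0],[0,0,-6.44]],
    [[0,0,0],[0,0,-6.44]],
    [[0,0,0],[0,0,-6.44]],
    [[0,0,0],[0,0,-6.44]],
    [[0,0,0],[0,0,-6.44]],
    [[0,0,0],[0,0,-6.44]],
    [[0,0,0],[0,0,-6.44]],
  ],
  fingers=40,
)

```text
time_s: 1.83
eef_pos: [131.8, -508.2, 231.3]
ee_rot: [0.0, 0.996, -0.094, 0.0]
force: [-0.8, -0.1, 0.3]
grip_width: 0.471
```

play_rows(
  motion=[
    [[20,-20,3],[0,0,0]],
    [[20,-20,3],[0,0,0]],
    [[20,-20,3],[0,0,0]],
    [[20,-20,3],[0,0,0]],
    [[20,-20,3],[0,0,0]],
    [[20,-20,3],[0,0,0]],
    [[20,-20,3],[0,0,0]],
    [[20,-20,3],[0,0,0]],
    [[20,-20,3],[0,0,0]],
    [[20,-20,3],[0,0,0]],
    [[20,-20,3],[0,0,0]],
    [[20,-20,3],[0,0,0]],
    [[20,-20,3],[0,0,0]],
    [[20,-20,3],[0,0,0]],
    [[20,-20,3],[0,0,0]],
    [[20,-20,3],[0,0,0]],
    [[20,-20,3],[0,0,0]],
    [[20,-20,3],[0,0,0]],
    [[20,-20,3],[0,0,0]],
    [[20,-20,3],[0,0,0]],
  ],
)

```text
time_s: 3.5
eef_pos: [602.2, -191.3, 171.1]
ee_rot: [0.0, 0.995, -0.096, 0.0]
force: [0.5, -0.4, 0.2]
grip_width: 0.467
```

```bash
cat >> h.py <<'E'
from scipy.spatial.transform import Rotation as Ro
def togo(p,yaw=None):
    s=ctrl.sense();q=s["ee_rot"];R=Ro.from_quat([*q[1:],q[0]]).as_matrix()
    y=np.degrees(np.arctan2(R[1,0],R[0,0]));d=np.asarray(p)-s["eef_pos"]
    print("t",round(s["time_s"],2),"tcp",np.round(s["eef_pos"],1),"yaw",round(y,2),"tilt",round(R[2,2],4),"F",np.round(s["force"],1),"w",round(s["grip_width"]*85.4,1),"q",np.round(s["joints"],2))
    print("shift now",np.round(R.T@d,1))
    if yaw is not None:
        dy=(yaw-y+180)%360-180;R2=Ro.from_euler("z",dy,degrees=True).as_matrix()@R
        print("turn tool z",round(-dy,2),"then shift",np.round(R2.T@d,1))
E
python3 - <<'E'
from h import *
togo([599,-194,66],-11)
E
```

```text
t 3.5 tcp [ 602.2 -191.3  171.1] yaw -11.05 tilt -1.0 F [ 0.5 -0.4  0.2] w 39.8 q [-0.49  0.6   1.23 -0.    1.32 -0.3 ]
shift now [ -2.6   3.2 105.1]
turn tool z -0.05 then shift [ -2.6   3.2 105.1]
```

play_rows(
  motion=[
    [[-2.6,3.2,10],[0,0,0]],
    [[0,0,15],[0,0,0]],
    [[0,0,15],[0,0,0]],
    [[0,0,15],[0,0,0]],
    [[0,0,15],[0,0,0]],
    [[0,0,15],[0,0,0]],
    [[0,0,10],[0,0,0]],
    [[0,0,5],[0,0,0]],
    [[0,0,5],[0,0,0]],
    [[0,0,0],[0,0,0]],
  ],
  fingers=35,
)

```text
time_s: 4.33
eef_pos: [597.7, -195.0, 65.8]
ee_rot: [-0.0, 0.995, -0.096, -0.0]
force: [-0.2, 0.1, -0.2]
grip_width: 0.411
```

play_rows(
  motion=[
    [[0,0,0],[0,0,0]],
    [[0,0,0],[0,0,0]],
    [[0,0,0],[0,0,0]],
    [[0,0,0],[0,0,0]],
    [[0,0,0],[0,0,0]],
    [[0,0,0],[0,0,0]],
  ],
  fingers=0,
  squeeze=40,
)

```text
time_s: 4.83
eef_pos: [598.5, -195.2, 67.2]
ee_rot: [0.0, 0.995, -0.096, 0.001]
force: [1.1, 0.1, 5.5]
grip_width: 0.123
```

play_rows(
  motion=[
    [[-4,0,0],[0,0,0]],
    [[-8,0,0],[0,0,0]],
    [[-14,0,0],[0,0,0]],
    [[-14,0,0],[0,0,0]],
    [[-14,0,0],[0,0,0]],
    [[-14,0,0],[0,0,0]],
    [[-14,0,0],[0,0,0]],
    [[-14,0,0],[0,0,0]],
    [[-14,0,0],[0,0,0]],
    [[-14,0,0],[0,0,0]],
    [[-14,0,0],[0,0,0]],
    [[-10,0,0],[0,0,0]],
    [[-8,0,0],[0,0,0]],
    [[-6,0,0],[0,0,0]],
    [[-4,0,0],[0,0,0]],
  ],
)

```text
time_s: 6.08
eef_pos: [435.2, -163.6, 67.2]
ee_rot: [0.001, 0.995, -0.096, 0.001]
force: [2.7, -1.1, 5.9]
grip_width: 0.129
```

```bash
python3 - <<'E'
from h import *
togo([598.5-177,-195.2+34.3,67],-11)
E
```

```text
t 6.08 tcp [ 435.2 -163.6   67.2] yaw -11.07 tilt -1.0 F [ 2.7 -1.1  5.9] w 11.0 q [-0.61  0.39  1.87 -0.    0.87 -0.42]
shift now [-13.9  -0.    0.1]
turn tool z -0.07 then shift [-13.9  -0.1   0.1]
```

play_rows(
  motion=[
    [[-4,0,0],[0,0,0]],
    [[-4,0,0],[0,0,0]],
    [[-3,0,0],[0,0,0]],
    [[-2,0,0],[0,0,0]],
    [[0,0,0],[0,0,0]],
  ],
)

```text
time_s: 6.5
eef_pos: [424.0, -161.5, 67.2]
ee_rot: [0.001, 0.995, -0.097, 0.003]
force: [8.9, -1.3, 2.6]
grip_width: 0.121
```

play_rows(
  motion=[
    [[-2,0,0],[0,0,0]],
    [[-2,0,0],[0,0,0]],
    [[0,0,0],[0,0,0]],
  ],
)

```text
time_s: 6.75
eef_pos: [423.9, -161.6, 67.4]
ee_rot: [0.002, 0.995, -0.098, 0.008]
force: [36.9, -1.1, -18.6]
grip_width: 0.124
```

play_rows(
  motion=[
    [[4,0,0],[0,0,0]],
    [[0,0,0],[0,0,0]],
    [[0,0,0],[0,0,0]],
  ],
  fingers=34,
)

```text
time_s: 7.0
eef_pos: [421.6, -160.2, 66.0]
ee_rot: [-0.0, 0.995, -0.096, -0.001]
force: [0.7, -0.2, -0.6]
grip_width: 0.399
```

play_rows(
  motion=[
    [[0,0,10],[0,0,0]],
    [[0,0,-20],[0,0,0]],
    [[0,0,-30],[0,0,0]],
    [[0,0,-35],[0,0,0]],
    [[0,0,-35],[0,0,0]],
    [[-15,35,0],[0,0,0]],
    [[-15,35,0],[0,0,0]],
    [[-15,35,0],[0,0,0]],
    [[-15,35,0],[0,0,0]],
    [[0,0,0],[0,0,0]],
  ],
)

```text
time_s: 7.83
eef_pos: [333.2, -290.4, 176.1]
ee_rot: [0.0, 0.995, -0.099, -0.001]
force: [0.4, 1.4, -0.8]
grip_width: 0.4
```

```bash
python3 - <<'E'
from h import *
togo([423,-161,67],-11)
f=lambda i:cv2.resize(i,(400,300))
L=[]
for n in("side","top"):
    im=ctrl.capture(n); cv2.imwrite(f"pics/{n}1.png",im[:,:,::-1]);L.append(im[:,:,::-1])
    for t in "drawer_handle mallet mallet_grip".split():
        print(n,t,[(round(d["p"],2),round(d["position"][0]*640),round(d["position"][1]*480)) for d in ctrl.spot_in(n,t)])
g=lambda i,x,y:cv2.resize(i[y:y+200,x:x+133],(400,600),interpolation=cv2.INTER_CUBIC)
cv2.imwrite("pics/crop2.png",np.hstack([g(L[0],270,130),g(L[1],360,180)]))
E
```

```text
t 7.83 tcp [ 333.2 -290.4  176.1] yaw -11.37 tilt -1.0 F [ 0.4  1.4 -0.8] w 34.2 q [-0.98  0.19  1.81 -0.    1.14 -0.78]
shift now [  62.7 -144.7  108.9]
turn tool z -0.37 then shift [  63.6 -144.2  108.9]
side drawer_handle [(0.97, 366, 206)]
side mallet [(0.79, 373, 199)]
side mallet_grip [(0.83, 377, 203)]
top drawer_handle [(0.55, 422, 258)]
top mallet [(0.68, 416, 271)]
top mallet_grip [(0.96, 415, 272)]
```

View pics/crop2.png

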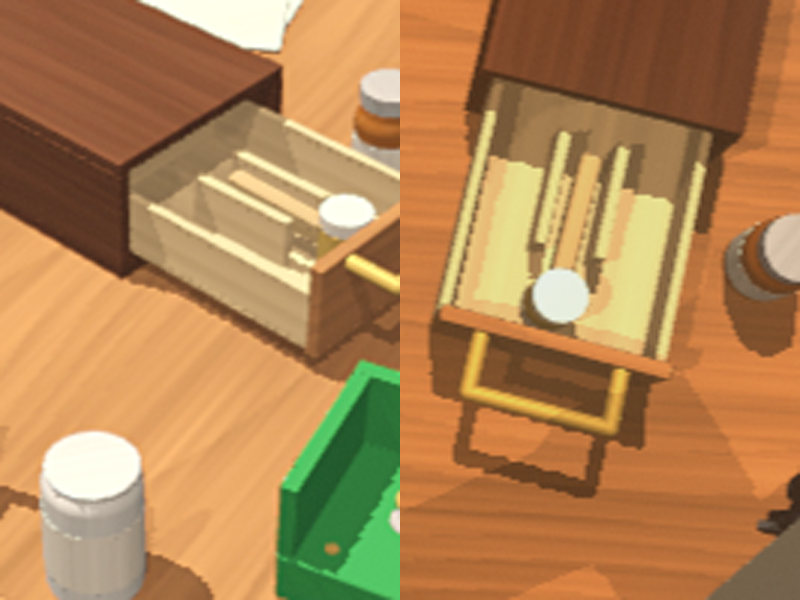

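```bash
python3 - <<'E'
from h import *
r=lambda x:np.round(x,1).tolist()
print("head top",r(tri((385.4,201.5),(413.2,278.7))),r(at("top",(413.2,278.7),86)),r(at("side",(385.4,201.5),86)))
a=at("top",(423.2,232.5),66);b=at("top",(413.2,278.7),86);print("tip",r(a),np.linalg.norm((a-b)[:2]),np.degrees(np.arctan2(*(a-b)[1::-1])))
P=at("top",(360+465/3-133.3,180+392/3),86) ;Q=at("top",(360+612/3-133.3,180+430/3),86);print("bar",r(P),r(Q),r((P+Q)/2))
togo([*(b[:2]),170],79)
togo([*(b[:2]),170],-101)
E
```

```text
head top [503.8, -174.6, 78.9] [503.3, -173.1, 86.0] [499.5, -165.7, 86.0]
tip [610.3, -196.1, 66.0] 109.46219322900284 -12.18043890911956
bar [431.9, -109.3, 86.0] [412.8, -211.7, 86.0] [422.4, -160.5, 86.0]
t 8.23 tcp [ 337.  -285.7  176.2] yaw -10.96 tilt -1.0 F [-0.6 -0.1 -0.7] w 33.9 q [-0.97  0.19  1.81  0.    1.14 -0.78]
shift now [ 141.9 -142.2    6.3]
turn tool z -89.96 then shift [142.3 141.8   6.2]
t 8.23 tcp [ 337.  -285.7  176.2] yaw -10.96 tilt -1.0 F [-0.6 -0.1 -0.7] w 33.9 q [-0.97  0.19  1.81  0.    1.14 -0.78]
shift now [ 141.9 -142.2    6.3]
turn tool z 90.04 then shift [-142.3 -141.8    6.3]
```

play_rows(
  motion=[
    [[0,0,0],[0,0,6.43]],
    [[0,0,0],[0,0,6.43]],
    [[0,0,0],[0,0,6.43]],
    [[0,0,0],[0,0,6.43]],
    [[0,0,0],[0,0,6.43]],
    [[0,0,0],[0,0,6.43]],
    [[0,0,0],[0,0,6.43]],
    [[0,0,0],[0,0,6.43]],
    [[0,0,0],[0,0,6.43]],
    [[0,0,0],[0,0,6.43]],
    [[0,0,0],[0,0,6.43]],
    [[0,0,0],[0,0,6.43]],
    [[0,0,0],[0,0,6.43]],
    [[0,0,0],[0,0,6.43]],
  ],
  fingers=64,
)

```text
time_s: 9.4
eef_pos: [336.9, -286.0, 176.3]
ee_rot: [0.0, -0.634, 0.773, 0.0]
force: [-0.6, 0.1, -0.2]
grip_width: 0.747
```

play_rows(
  motion=[
    [[-20.3,-20.3,0],[0,0,0]],
    [[-20.3,-20.3,0],[0,0,0]],
    [[-20.3,-20.3,0],[0,0,0]],
    [[-20.3,-20.3,0],[0,0,0]],
    [[-20.3,-20.3,0],[0,0,0]],
    [[-20.3,-20.3,0],[0,0,0]],
    [[-20.3,-20.3,0],[0,0,0]],
    [[0,0,0],[0,0,0]],
  ],
)

```text
time_s: 10.07
eef_pos: [506.2, -171.1, 176.1]
ee_rot: [0.001, -0.637, 0.771, -0.0]
force: [0.2, -0.1, -0.5]
grip_width: 0.748
```

```bash
python3 - <<'E'
from h import *
togo([502.5,-172.5,50],-101.5)
E
```

```text
t 10.07 tcp [ 506.2 -171.1  176.1] yaw -100.82 tilt -1.0 F [ 0.2 -0.1 -0.5] w 63.9 q [-0.55  0.38  1.55  0.    1.21  1.21]
shift now [  2.1   3.4 126.1]
turn tool z 0.68 then shift [  2.2   3.4 126.1]
```

play_rows(
  motion=[
    [[2,2.5,10],[0,0,0.7]],
    [[0,0,20],[0,0,0]],
    [[0,0,20],[0,0,0]],
    [[0,0,20],[0,0,0]],
    [[0,0,20],[0,0,0]],
    [[0,0,15],[0,0,0]],
    [[0,0,11],[0,0,0]],
    [[0,0,10],[0,0,0]],
    [[0,0,0],[0,0,0]],
  ],
)

```text
time_s: 10.82
eef_pos: [499.7, -175.3, 48.8]
ee_rot: [-0.0, -0.631, 0.776, 0.001]
force: [0.0, 0.3, -0.6]
grip_width: 0.749
```

play_rows(
  motion=[
    [[0,0,0],[0,0,0]],
    [[0,0,0],[0,0,0]],
    [[0,0,0],[0,0,0]],
    [[0,0,0],[0,0,0]],
    [[0,0,0],[0,0,0]],
  ],
  fingers=0,
  squeeze=40,
)

```text
time_s: 11.23
eef_pos: [501.0, -176.0, 51.3]
ee_rot: [0.0, -0.631, 0.776, -0.001]
force: [-0.2, 2.9, 6.2]
grip_width: 0.455
```

play_rows(
  motion=[
    [[0,0,-5],[0,0,0]],
    [[0,0,-10],[0,0,0]],
    [[0,0,-15],[0,0,0]],
    [[0,0,-15],[0,0,0]],
    [[0,0,-15],[0,0,0]],
    [[0,0,-15],[0,0,0]],
    [[0,0,-15],[0,0,0]],
    [[0,0,-15],[0,0,0]],
    [[0,0,-10],[0,0,0]],
    [[0,0,-5],[0,0,0]],
  ],
  squeeze=55,
)

```text
time_s: 12.07
eef_pos: [500.7, -176.1, 172.0]
ee_rot: [0.0, -0.631, 0.776, -0.001]
force: [0.0, 0.2, -3.7]
grip_width: 0.451
```

```bash
python3 - <<'E'
from h import *
togo([520,10,150],60)
im=ctrl.capture("side");cv2.imwrite("pics/side2.png",cv2.resize(im[90:290,250:517,::-1],(800,600)))
E
```

```text
t 12.07 tcp [ 500.7 -176.1  172. ] yaw -101.78 tilt -1.0 F [ 0.   0.2 -3.7] w 38.5 q [-0.56  0.38  1.57 -0.    1.19  1.22]
shift now [-186.2   19.1   21.8]
turn tool z -161.78 then shift [170.9 -76.3  22.3]
```

View pics/side2.png

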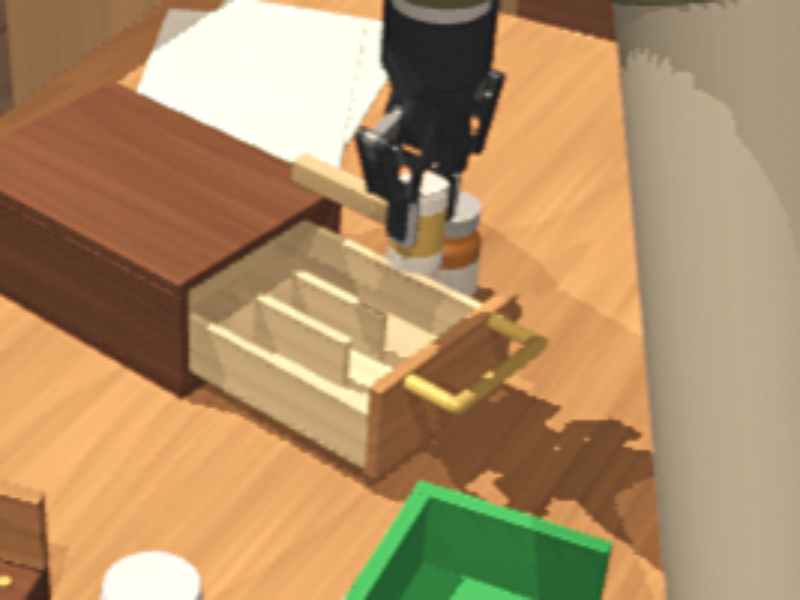

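The mallet is up out of the drawer: it hangs upright in the jaws and the wrist reads 3.7 N of weight. Next I'll carry it to the open bench and turn it.

play_rows(
  motion=[
    [[-9,1,0],[0,0,0]],
    [[-18,2,0],[0,0,0]],
    [[-18,2,0],[0,0,0]],
    [[-18,2,0],[0,0,0]],
    [[-18,2,0],[0,0,0]],
    [[-18,2,0],[0,0,0]],
    [[-18,2,0],[0,0,0]],
    [[-18,2,0],[0,0,0]],
    [[-18,2,0],[0,0,0]],
    [[-18,1,0],[0,0,0]],
    [[-12,1,0],[0,0,0]],
    [[-3,0,0],[0,0,0]],
  ],
)

```text
time_s: 13.12
eef_pos: [519.4, 12.1, 169.6]
ee_rot: [-0.0, -0.632, 0.775, 0.001]
force: [-1.0, -0.4, -2.5]
grip_width: 0.45
```

play_rows(
  motion=[
    [[0,0,0],[0,0,-3.5]],
    [[0,0,0],[0,0,-6.7]],
    [[0,0,0],[0,0,-6.7]],
    [[0,0,0],[0,0,-6.7]],
    [[0,0,0],[0,0,-6.7]],
    [[0,0,0],[0,0,-6.7]],
    [[0,0,0],[0,0,-6.7]],
    [[0,0,0],[0,0,-6.7]],
    [[0,0,0],[0,0,-6.7]],
    [[0,0,0],[0,0,-6.7]],
    [[0,0,0],[0,0,-6.7]],
    [[0,0,0],[0,0,-6.7]],
    [[0,0,0],[0,0,-6.7]],
    [[0,0,0],[0,0,-6.7]],
    [[0,0,0],[0,0,-6.7]],
    [[0,0,0],[0,0,-6.7]],
    [[0,0,0],[0,0,-6.7]],
    [[0,0,0],[0,0,-6.7]],
    [[0,0,0],[0,0,-6.7]],
    [[0,0,0],[0,0,-6.7]],
  ],
)

```text
time_s: 14.78
eef_pos: [519.6, 9.6, 169.8]
ee_rot: [-0.0, 0.967, 0.253, -0.0]
force: [-0.3, 0.2, -3.1]
grip_width: 0.45
```

play_rows(
  motion=[
    [[0,0,0],[0,0,-6.7]],
    [[0,0,0],[0,0,-6.7]],
    [[0,0,0],[0,0,-6.7]],
    [[0,0,0],[0,0,-6.7]],
    [[0,0,20],[0,0,-4]],
    [[0,0,20],[0,0,0]],
    [[0,0,20],[0,0,0]],
    [[0,0,20],[0,0,0]],
    [[0,0,20],[0,0,0]],
    [[0,0,15],[0,0,0]],
    [[0,0,10],[0,0,0]],
    [[0,0,5],[0,0,0]],
    [[0,0,0],[0,0,0]],
    [[0,0,0],[0,0,0]],
  ],
)

```text
time_s: 15.95
eef_pos: [520.1, 9.9, 40.8]
ee_rot: [0.0, 0.867, 0.499, 0.0]
force: [-0.2, -0.4, -2.3]
grip_width: 0.45
```

```bash
python3 - <<'E'
from h import *
togo([520,10,25.5],60)
E
```

```text
t 15.95 tcp [520.1   9.9  40.8] yaw 59.82 tilt -1.0 F [-0.2 -0.4 -2.3] w 38.5 q [-0.21  0.54  1.72 -0.    0.88 -1.25]
shift now [ 0.  -0.2 15.3]
turn tool z -0.18 then shift [ 0.  -0.2 15.3]
```

play_rows(
  motion=[
    [[0,0,6],[0,0,0]],
    [[0,0,4],[0,0,0]],
    [[0,0,2],[0,0,0]],
    [[0,0,1],[0,0,0]],
    [[0,0,1],[0,0,0]],
    [[0,0,0.5],[0,0,0]],
    [[0,0,0],[0,0,0]],
  ],
)

```text
time_s: 16.53
eef_pos: [519.8, 10.1, 25.8]
ee_rot: [0.0, 0.867, 0.499, 0.0]
force: [-0.1, 0.1, -3.0]
grip_width: 0.455
```

play_rows(
  motion=[
    [[0,0,0.5],[0,0,0]],
    [[0,0,0.5],[0,0,0]],
    [[0,0,0],[0,0,0]],
  ],
)

```text
time_s: 16.78
eef_pos: [520.1, 10.0, 25.4]
ee_rot: [0.0, 0.867, 0.499, 0.0]
force: [-1.2, -0.5, 4.0]
grip_width: 0.453
```

play_rows(
  motion=[
    [[0,0,0],[0,0,0]],
    [[0,0,0],[0,0,0]],
    [[0,0,0],[0,0,0]],
    [[0,0,0],[0,0,0]],
  ],
  fingers=70,
)

```text
time_s: 17.12
eef_pos: [519.9, 10.1, 24.8]
ee_rot: [0.0, 0.867, 0.499, 0.0]
force: [-1.2, 0.1, -0.1]
grip_width: 0.822
```

play_rows(
  motion=[
    [[0,0,-5],[0,0,0]],
    [[0,0,-15],[0,0,0]],
    [[0,0,-20],[0,0,0]],
    [[0,0,-20],[0,0,0]],
    [[0,0,-20],[0,0,0]],
    [[0,0,-10],[0,0,0]],
    [[30,15,0],[0,0,0]],
    [[30,15,0],[0,0,0]],
    [[30,15,0],[0,0,0]],
    [[0,0,0],[0,0,0]],
  ],
)

```text
time_s: 17.95
eef_pos: [606.9, 67.8, 114.2]
ee_rot: [0.0, 0.866, 0.5, 0.001]
force: [-0.5, 0.9, -0.6]
grip_width: 0.82
```

```bash
python3 - <<'E'
from h import *
L=[]
for n in("side","top"):
    im=ctrl.capture(n);L.append(im[:,:,::-1])
    for t in "mallet mallet_grip".split():
        print(n,t,[(round(d["p"],2),round(d["position"][0]*640,1),round(d["position"][1]*480,1)) for d in ctrl.spot_in(n,t)])
a=proj("side",[490,30,40]);b=proj("top",[490,30,40]);print(a,b)
g=lambda i,c:cv2.resize(i[int(c[1])-75:int(c[1])+75,int(c[0])-50:int(c[0])+50],(400,600),interpolation=cv2.INTER_CUBIC)
cv2.imwrite("pics/crop3.png",np.hstack([g(L[0],a),g(L[1],b)]))
for X in([520,10,60],[423,66,30]):print(X,proj("side",X)-np.floor(a)+[50,75],proj("top",X)-np.floor(b)+[50,75])
togo([464,42,120],60)
E
```

```text
side mallet [(0.97, 336.5, 272.3)]
side mallet_grip []
top mallet [(0.8, 321.9, 276.1)]
top mallet_grip [(0.63, 321.7, 274.5)]
[343.8426065  270.50504671] [317.51288815 281.13646127]
[520, 10, 60] [43.20461209 57.27557051] [60.426931   60.99808581]
[423, 66, 30] [ 71.42995338 102.49189316] [ 32.16272904 104.74607302]
t 18.25 tcp [603.3  64.6 114.9] yaw 59.77 tilt -1.0 F [ 0.6 -0.1  0.2] w 70.1 q [-0.09  0.6   1.38 -0.    1.16 -1.13]
shift now [ -89.7 -109.    -5. ]
turn tool z -0.23 then shift [ -89.3 -109.3   -5. ]
```

View pics/crop3.png

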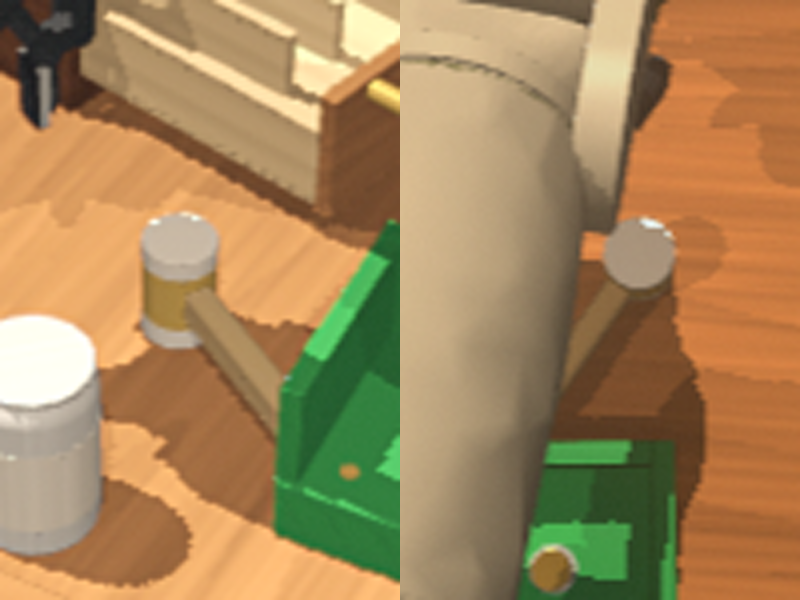

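The mallet stands upright on the bench, with its head top at about (317,238) in side and (328,270) in top. The green case is close to the handle's tip, so I'll check the clearance.

```bash
python3 - <<'E'
from h import *
r=lambda x:np.round(x,1).tolist()
s=lambda x,y:(343-50+x/4,270-75+y/4); t=lambda x,y:(317-50+(x-400)/4,281-75+y/4)
print("head",r(tri(s(180,237),t(640,254))),r(at("top",t(640,254),60)),r(at("side",s(180,237),60)))
for z in(60,80,100):print(z,"green back wall top outer edge L,R",r(at("top",t(550,443),z)),r(at("top",t(674,440),z)), "side wall left-end/right-end",r(at("side",s(280,385),z)),r(at("side",s(400,222),z)))
print("base left corner",r(at("side",s(277,535),0)))
# pins compare
print("green pin",r(tri((407,297),(304.5,348))))
E
```

```text
head [515.1, 10.7, 57.4] [514.4, 10.6, 60.0] [513.8, 13.3, 60.0]
60 green back wall top outer edge L,R [409.6, 51.6, 60.0] [415.6, -14.4, 60.0] side wall left-end/right-end [420.2, 79.7, 60.0] [424.4, -55.5, 60.0]
80 green back wall top outer edge L,R [408.8, 50.5, 80.0] [414.7, -14.1, 80.0] side wall left-end/right-end [411.3, 97.9, 80.0] [415.4, -34.0, 80.0]
100 green back wall top outer edge L,R [408.0, 49.4, 100.0] [413.8, -13.7, 100.0] side wall left-end/right-end [402.5, 116.0, 100.0] [406.4, -12.4, 100.0]
base left corner [399.9, 114.3, 0.0]
green pin [344.6, 46.6, 56.4]
```

```bash
python3 - <<'E'
from h import *
togo([473,35,12],60)
E
```

```text
t 18.25 tcp [603.3  64.6 114.9] yaw 59.77 tilt -1.0 F [ 0.6 -0.1  0.2] w 70.1 q [-0.09  0.6   1.38 -0.    1.16 -1.13]
shift now [-91.2 -97.6 103. ]
turn tool z -0.23 then shift [-90.8 -98.  103. ]
```

play_rows(
  motion=[
    [[-15,-16,0],[0,0,0]],
    [[-19,-21,0],[0,0,0]],
    [[-19,-21,0],[0,0,0]],
    [[-19,-20,0],[0,0,0]],
    [[-13,-14,0],[0,0,0]],
    [[-6,-6,0],[0,0,0]],
    [[0,0,0],[0,0,0]],
    [[0,0,0],[0,0,0]],
  ],
  fingers=46,
)

```text
time_s: 18.92
eef_pos: [474.2, 35.6, 115.3]
ee_rot: [0.0, 0.867, 0.498, 0.001]
force: [-0.0, -0.4, 1.1]
grip_width: 0.543
```

```bash
python3 - <<'E'
from h import *
togo([473,35,12],60)
E
```

```text
t 18.92 tcp [474.2  35.6 115.3] yaw 59.78 tilt -1.0 F [-0.  -0.4  1.1] w 46.4 q [-0.17  0.34  1.8   0.    1.01 -1.22]
shift now [ -1.2  -0.9 103.3]
turn tool z -0.22 then shift [ -1.2  -0.9 103.3]
```

play_rows(
  motion=[
    [[-1,-1,15],[0,0,0]],
    [[0,0,20],[0,0,0]],
    [[0,0,20],[0,0,0]],
    [[0,0,20],[0,0,0]],
    [[0,0,15],[0,0,0]],
    [[0,0,8],[0,0,0]],
    [[0,0,5],[0,0,0]],
    [[0,0,0],[0,0,0]],
    [[0,0,0],[0,0,0]],
  ],
)

```text
time_s: 19.67
eef_pos: [472.8, 35.5, 12.3]
ee_rot: [0.0, 0.867, 0.499, 0.0]
force: [0.1, 0.3, -0.3]
grip_width: 0.541
```

play_rows(
  motion=[
    [[0,0,0],[0,0,0]],
    [[0,0,0],[0,0,0]],
    [[0,0,0],[0,0,0]],
    [[0,0,0],[0,0,0]],
    [[0,0,0],[0,0,0]],
    [[0,0,0],[0,0,0]],
  ],
  fingers=0,
  squeeze=100,
)

```text
time_s: 20.17
eef_pos: [472.6, 35.5, 12.6]
ee_rot: [0.0, 0.867, 0.499, 0.001]
force: [-0.8, 0.9, 5.2]
grip_width: 0.169
```

play_rows(
  motion=[
    [[0,0,-5],[0,0,0]],
    [[0,0,-10],[0,0,0]],
    [[0,0,-20],[0,0,0]],
    [[0,0,-20],[0,0,0]],
    [[0,0,-20],[0,0,0]],
    [[0,0,-20],[0,0,0]],
    [[0,0,-20],[0,0,0]],
    [[0,0,-10],[0,0,0]],
    [[0,0,-5],[0,0,0]],
    [[0,0,0],[0,0,0]],
  ],
)

```text
time_s: 21.0
eef_pos: [472.3, 35.5, 143.0]
ee_rot: [0.001, 0.867, 0.499, 0.001]
force: [-0.6, -0.3, -2.2]
grip_width: 0.167
```

```bash
python3 - <<'E'
from h import *
togo([664-41.6,198.5+24,141],60)
im=ctrl.capture("side")[:,:,::-1];im2=ctrl.capture("top")[:,:,::-1]
a=proj("side",[490,30,160]);b=proj("top",[490,30,160]);print(a,b)
g=lambda i,c:cv2.resize(i[int(c[1])-75:int(c[1])+75,int(c[0])-50:int(c[0])+50],(400,600),interpolation=cv2.INTER_CUBIC)
cv2.imwrite("pics/crop4.png",np.hstack([g(im,a),g(im2,b)]))
E
```

```text
t 21.0 tcp [472.3  35.5 143. ] yaw 59.82 tilt -1.0 F [-0.6 -0.3 -2.2] w 14.3 q [-0.17  0.29  1.77  0.    1.07 -1.22]
shift now [237.1  35.7   2.2]
turn tool z -0.18 then shift [237.   36.4   2.2]
[345.39806642 223.66645908] [316.17341287 273.62391508]
```

View pics/crop4.png

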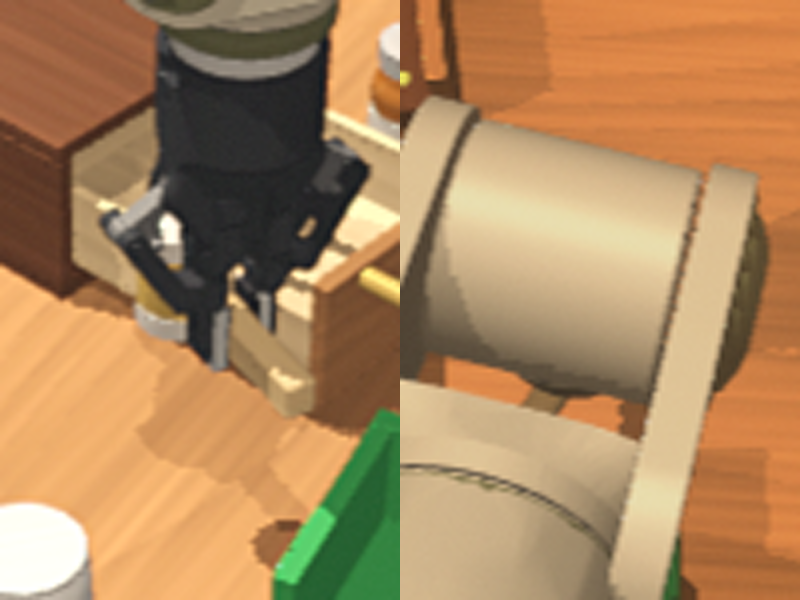

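The handle is gripped, and in side the mallet hangs level with its handle running out at the lower right. Next I'll move over the pin.

play_rows(
  motion=[
    [[10,2,0],[0,0,0]],
    [[20,3,0],[0,0,0]],
    [[25,4,0],[0,0,0]],
    [[25,4,0],[0,0,0]],
    [[25,4,0],[0,0,0]],
    [[25,4,0],[0,0,0]],
    [[25,4,0],[0,0,0]],
    [[25,4,0],[0,0,0]],
    [[25,4,0],[0,0,0]],
    [[20,2,0],[0,0,0]],
    [[10,1,0],[0,0,0]],
    [[2,0,0],[0,0,0]],
    [[0,0,0],[0,0,0]],
    [[0,0,0],[0,0,0]],
    [[0,0,0],[0,0,0]],
  ],
)

```text
time_s: 22.35
eef_pos: [622.0, 221.7, 141.6]
ee_rot: [-0.0, 0.867, 0.498, -0.0]
force: [-0.1, 0.0, -3.4]
grip_width: 0.165
```

```bash
python3 - <<'E'
from h import *
togo([622,223,80],60)
im=ctrl.capture("side")[:,:,::-1];cv2.imwrite("pics/crop5.png",cv2.resize(im[180:360,130:370],(800,600),interpolation=cv2.INTER_CUBIC))
p=proj("side",[664,198.5,59]);print(p)
E
```

```text
t 22.35 tcp [622.  221.7 141.6] yaw 59.79 tilt -1.0 F [-0.1  0.  -3.4] w 14.1 q [ 0.17  0.69  1.16 -0.    1.3  -0.88]
shift now [ 1.1 -0.6 61.6]
turn tool z -0.21 then shift [ 1.1 -0.6 61.6]
[221.90034185 281.62706807]
```

View pics/crop5.png

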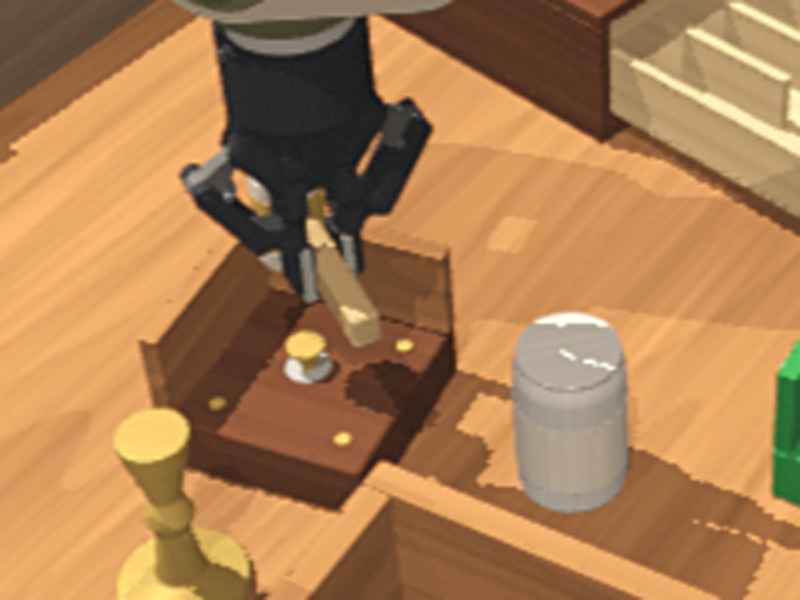

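The picture shows the mallet held above the case, with the pin uncovered at side (222,282). Next I'll lower it.

play_rows(
  motion=[
    [[1,-0.5,6],[0,0,0]],
    [[0,0,10],[0,0,0]],
    [[0,0,12],[0,0,0]],
    [[0,0,12],[0,0,0]],
    [[0,0,10],[0,0,0]],
    [[0,0,7],[0,0,0]],
    [[0,0,4],[0,0,0]],
    [[0,0,3],[0,0,0]],
    [[0,0,2],[0,0,0]],
    [[0,0,2],[0,0,0]],
    [[0,0,2],[0,0,0]],
    [[0,0,0],[0,0,0]],
  ],
)

```text
time_s: 23.4
eef_pos: [622.4, 223.4, 71.7]
ee_rot: [-0.0, 0.867, 0.499, -0.0]
force: [-0.0, -0.7, -3.2]
grip_width: 0.17
```

play_rows(
  motion=[
    [[0,0,2],[0,0,0]],
    [[0,0,2],[0,0,0]],
    [[0,0,2],[0,0,0]],
    [[0,0,2],[0,0,0]],
    [[0,0,0],[0,0,0]],
  ],
)

```text
time_s: 23.82
eef_pos: [622.6, 223.5, 63.8]
ee_rot: [0.0, 0.867, 0.499, 0.0]
force: [-2.5, 0.3, 2.7]
grip_width: 0.174
```

play_rows(
  motion=[
    [[0,0,2],[0,0,0]],
    [[0,0,2],[0,0,0]],
    [[0,0,2],[0,0,0]],
    [[0,0,1],[0,0,0]],
    [[0,0,0],[0,0,0]],
  ],
)

```text
time_s: 24.23
eef_pos: [622.6, 223.5, 56.7]
ee_rot: [0.0, 0.867, 0.499, 0.0]
force: [-2.1, 1.1, 3.4]
grip_width: 0.163
```

play_rows(
  motion=[
    [[0,0,1],[0,0,0]],
    [[0,0,1],[0,0,0]],
    [[0,0,0],[0,0,0]],
  ],
)

```text
time_s: 24.48
eef_pos: [622.6, 223.7, 56.3]
ee_rot: [0.0, 0.867, 0.499, 0.0]
force: [-8.9, 0.2, 14.0]
grip_width: 0.17
```

play_rows(
  motion=[
    [[0,0,1],[0,0,0]],
    [[0,0,1],[0,0,0]],
    [[0,0,0],[0,0,0]],
  ],
)

```text
time_s: 24.73
eef_pos: [622.5, 224.0, 55.9]
ee_rot: [0.0, 0.867, 0.499, 0.001]
force: [-14.7, -0.1, 24.5]
grip_width: 0.167
```

```bash
python3 - <<'E'
from h import *
togo([622,223,80],60);print(ctrl.sense()["wrist_torque"])
E
```

```text
t 24.73 tcp [622.5 224.   55.9] yaw 59.84 tilt -1.0 F [-14.7  -0.1  24.5] w 14.3 q [ 0.17  0.78  1.23  0.    1.13 -0.88]
shift now [ -1.1   0.  -24.1]
turn tool z -0.16 then shift [ -1.1   0.  -24.1]
[-0.43466178  1.91939966 -0.27939313]
```

The force climbs about 10 N per 2 mm commanded with almost no motion, so the pin is home against its stop. Next I'll lift straight up and carry the mallet back.

play_rows(
  motion=[
    [[0,0,-6],[0,0,0]],
    [[0,0,-12],[0,0,0]],
    [[0,0,-16],[0,0,0]],
    [[0,0,-16],[0,0,0]],
    [[0,0,-16],[0,0,0]],
    [[0,0,-14],[0,0,0]],
    [[0,0,-10],[0,0,0]],
    [[-15,0,0],[0,0,0]],
    [[-25,0,0],[0,0,0]],
    [[-25,0,0],[0,0,0]],
    [[-25,0,0],[0,0,0]],
    [[-25,0,0],[0,0,0]],
    [[-25,0,0],[0,0,0]],
    [[-25,0,0],[0,0,0]],
    [[-25,0,0],[0,0,0]],
    [[-25,0,0],[0,0,0]],
    [[-15,0,0],[0,0,0]],
    [[0,0,0],[0,0,0]],
    [[0,0,0],[0,0,0]],
  ],
)

```text
time_s: 26.32
eef_pos: [506.8, 24.2, 142.8]
ee_rot: [-0.0, 0.867, 0.498, 0.0]
force: [-0.2, -1.3, -2.7]
grip_width: 0.171
```

```bash
python3 - <<'E'
from h import *
togo([493,14.5,13],60)
im=ctrl.capture("side")[:,:,::-1]
f=lambda x,y:cv2.resize(im[y:y+150,x:x+100],(400,600),interpolation=cv2.INTER_CUBIC)
cv2.imwrite("pics/crop6.png",np.hstack([f(170,215),f(295,150)]))
for z in(44,48):print(proj("side",[664,198.5,z]))
E
```

```text
t 26.32 tcp [506.8  24.2 142.8] yaw 59.74 tilt -1.0 F [-0.2 -1.3 -2.7] w 14.6 q [-0.18  0.36  1.67  0.    1.11 -1.23]
shift now [-15.3  -7.  129.8]
turn tool z -0.26 then shift [-15.3  -7.1 129.8]
[222.71752844 287.21438754]
[222.500933   285.73346759]
```

View pics/crop6.png

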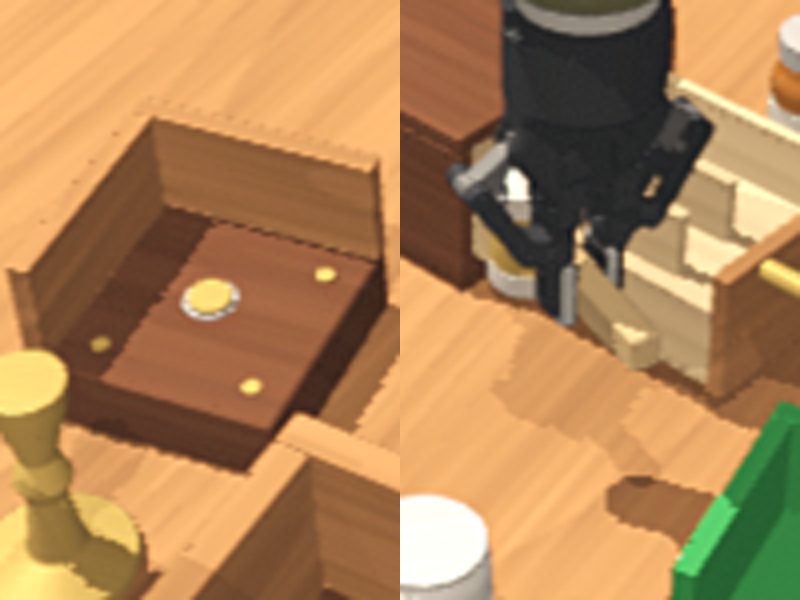

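The pin head now sits flush on the base, at side (223,289) against about (223,287) predicted for home. The mallet still hangs level, so I'll set it down.

play_rows(
  motion=[
    [[-8,-4,5],[0,0,0]],
    [[-7,-3,15],[0,0,0]],
    [[0,0,20],[0,0,0]],
    [[0,0,20],[0,0,0]],
    [[0,0,20],[0,0,0]],
    [[0,0,20],[0,0,0]],
    [[0,0,12],[0,0,0]],
    [[0,0,7],[0,0,0]],
    [[0,0,4],[0,0,0]],
    [[0,0,2],[0,0,0]],
    [[0,0,1],[0,0,0]],
    [[0,0,1],[0,0,0]],
    [[0,0,0],[0,0,0]],
    [[0,0,0],[0,0,0]],
  ],
)

```text
time_s: 27.53
eef_pos: [493.5, 15.1, 16.2]
ee_rot: [0.0, 0.867, 0.499, 0.0]
force: [-1.1, -0.5, -4.3]
grip_width: 0.171
```

play_rows(
  motion=[
    [[0,0,1],[0,0,0]],
    [[0,0,0.5],[0,0,0]],
    [[0,0,0.5],[0,0,0]],
    [[0,0,0],[0,0,0]],
  ],
)

```text
time_s: 27.87
eef_pos: [493.2, 15.1, 13.7]
ee_rot: [-0.0, 0.867, 0.499, -0.0]
force: [-0.5, 0.8, -3.3]
grip_width: 0.169
```

play_rows(
  motion=[
    [[0,0,0.5],[0,0,0]],
    [[0,0,0.5],[0,0,0]],
    [[0,0,0],[0,0,0]],
  ],
)

```text
time_s: 28.12
eef_pos: [493.3, 15.1, 12.9]
ee_rot: [0.0, 0.867, 0.499, 0.0]
force: [-1.2, -0.6, -0.9]
grip_width: 0.171
```

play_rows(
  motion=[
    [[0,0,0.5],[0,0,0]],
    [[0,0,0],[0,0,0]],
  ],
)

```text
time_s: 28.28
eef_pos: [493.2, 15.2, 12.7]
ee_rot: [0.0, 0.867, 0.499, -0.0]
force: [-4.0, 0.3, 4.5]
grip_width: 0.167
```

play_rows(
  motion=[
    [[0,0,0],[0,0,0]],
    [[0,0,0],[0,0,0]],
    [[0,0,0],[0,0,0]],
    [[0,0,0],[0,0,0]],
  ],
  fingers=46,
)

```text
time_s: 28.62
eef_pos: [493.4, 15.1, 12.3]
ee_rot: [0.0, 0.867, 0.499, 0.0]
force: [-0.0, -0.3, 0.3]
grip_width: 0.536
```

play_rows(
  motion=[
    [[0,0,-5],[0,0,0]],
    [[0,0,-15],[0,0,0]],
    [[0,0,-20],[0,0,0]],
    [[0,0,-20],[0,0,0]],
    [[0,0,-20],[0,0,0]],
    [[0,0,-20],[0,0,0]],
    [[0,0,-20],[0,0,0]],
    [[0,0,-20],[0,0,0]],
    [[-25,0,-15],[0,0,0]],
    [[-30,0,-5],[0,0,0]],
    [[-30,0,0],[0,0,0]],
    [[-30,0,0],[0,0,0]],
    [[-20,0,0],[0,0,0]],
    [[0,0,0],[0,0,0]],
    [[0,0,0],[0,0,0]],
  ],
)

```text
time_s: 29.87
eef_pos: [425.2, -102.1, 172.7]
ee_rot: [0.0, 0.867, 0.498, 0.0]
force: [0.4, 1.3, 0.7]
grip_width: 0.541
```

```bash
python3 - <<'E'
from h import *
togo([493,14.5,13],60)
for n in("side","top"):
    im=ctrl.capture(n)
    cv2.imwrite(f"pics/{n}9.png",im[:,:,::-1])
    for t in "mallet jar candlestick tin drawer_handle".split():
        print(n,t,[(round(d["p"],2),round(d["position"][0]*640),round(d["position"][1]*480)) for d in ctrl.spot_in(n,t)[:2]])
E
```

```text
t 29.87 tcp [ 425.2 -102.1  172.7] yaw 59.71 tilt -1.0 F [0.4 1.3 0.7] w 46.2 q [-0.5   0.18  1.83  0.    1.13 -1.55]
shift now [134.9  -0.4 159.7]
turn tool z -0.29 then shift [134.9   0.3 159.7]
side mallet [(0.7, 335, 264)]
side jar [(0.73, 223, 291)]
side candlestick []
side tin [(0.88, 298, 303)]
side drawer_handle []
top mallet [(0.84, 328, 271)]
top jar [(0.57, 486, 267)]
top candlestick [(0.64, 191, 206), (0.58, 330, 269)]
top tin [(0.86, 260, 267), (0.67, 329, 269)]
top drawer_handle [(0.82, 425, 240)]
```

View pics/side9.png

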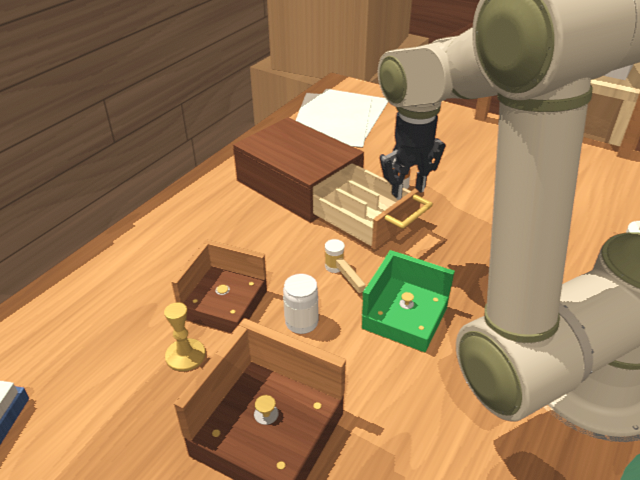

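The last picture shows the mallet standing on its face at side (335,262). The pin is down at (222,290), the drawer is open, and the bystanders are in place with the gripper clear of everything. I'm handing the job in.

```bash
python3 -c "
from rig import ctrl
print(ctrl.finish_job())"
```

```text
the job is handed in; nothing more can be done
None
```

The job is done and handed in at about 30 s of the 72 s allowed.

- **Drawer:** I pulled it by its bar until it hit its stop, about 178 mm of measured travel from slightly ajar, with the pull force jumping to 37 N.
- **Mallet out:** I lifted it by the head, stood it on the bench on its striking face and let go. I then took it again by its wooden handle.
- **Pin:** I pressed the brass pin of the small brown case down with the mallet's head, in one slow, steady push rather than a sharp blow. It stopped moving when the force climbed to 24 N, and the side picture afterwards shows its head flush on the base. The gripper never touched the pin.
- **Mallet back:** It stands upright on its striking face on the bench, with the gripper open and well clear.

**Last checks:**
- **Jar and tin:** the detector put both within 4 px of the start in the top view. In the side view it called the pin area "jar" at a fair score; the jar itself was hidden behind the arm there.
- **Candlestick:** it matched within 2 px in the top view. The detector missed it in the side view, where I could see it at its old place.
- **Drawer handle:** the last detections were poor. The top one was about 25 px off the bar, and there was none in the side view. I relied on the bar's position measured just after opening and on the last picture, where the drawer is still open.

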